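# Slide the clipboard out to the customer

### The arm

A 6-joint arm with a two-finger parallel gripper is mounted at the origin on the work surface. World frame = base frame: x ahead of the robot, y to its left, z up, the work surface at z = 0. Lengths are in m, angles in rad, forces in N, time in s.
With the tool pointing down it reaches from about 0.35 to 0.875 m from the base axis. Payload 15.5 kg.
Tool frame: the origin (TCP) lies at the centre of the arm's flange, where the gripper is bolted on; the fingertips stand 173 mm ahead of it and the grasp point (between the pads) lies 155 mm ahead of it; z points along the fingers, y is the line along which they close (so a half turn about z gives the same grasp; the last joint's range is limited). The gripper opens to 85 mm and grips with 20 to 120 N. Pads are 22 mm wide; open, the fingers measure 114 mm over their backs; the gripper's body (76 mm by 85 mm) begins 54 mm behind the grasp point. The pads swing forward as they close: fully open they stand 13 mm farther back than shut.
Start: joints at [1.03, 0.494, 1.345, -0, 1.302, -0.096], TCP at [0.269, 0.564, 0.405] pointing down, gripper open.
Joint ranges: [-2.91, 2.91], [-0.82, 2.16], [0.22, 2.67], [-1.22, 4.37], [0.12, 2.79], [-3.08, 3.08]. Speed limits (rad/s): [1.89, 1.89, 2.57, 3.01, 3.01, 3.01].

### API

Orientations are given as a unit quaternion [x, y, z, w].
In Python, from cell import get_state, read_camera, calibration, sign_off gives the robot as it stands.
- The arm moves only by the tool arm_command, never from a script. Its argument "moves" is one flat list of numbers, 6 for each row, row after row: the shift along the tool's x, y, z in mm, then the turn, a rotation vector about the tool's x, y, z in rad. In form: [dx, dy, dz, ax, ay, az, dx, dy, dz, ax, ay, az, ...]. A call has exactly 10 rows; each row shifts and turns the commanded pose from where the row before left it, along the tool's axes as they then stand; what a row does not reach is not made up. A row lasts 1/12 s, in which the tool goes at most 41.7 mm and 7.16 degrees, less where a joint would pass 70% of its speed; a pose out of reach is approached as far as the arm can. A call with a gripper value outside its range is refused whole. "grip" is the closure, from -1 (fully open) to 1 (shut), set as the call begins (left out, the last holds). The fingers move at their own pace and stop on an object; "squeeze" is the grip in N (left out, the last holds). Time passes only in rows, so rows that do not move let the fingers close, or fill a call up. It gives the time, the measured TCP pose, the force, the opening and the grip force at its end, in the units of the state.
- get_state(): the state, without advancing time (a new reading comes with each control period).
- read_camera(name): name is "side" or "top" or "wrist"; returns the picture (400x640x3 uint8, red, green, blue); there is no depth.
- calibration(name): a dict with "camera_matrix" (3x3 intrinsics, pixels), "R" (3x3) and "t" (3): a world point X has camera coordinates R X + t. Camera axes: x right, y down, z forward; pixel columns grow to the right and rows downward; lengths in m; the calibration is good to about 2 mm. A picture is of the moment at which its call begins: read the wrist's pose just before it. calibration takes no time and is no camera call; for the wrist camera it gives the pose at the moment of the call.
- sign_off(): hands the job in; it is judged then, once.
The state is a dict: "time": time; "qpos": joint angles; "joint_vel": joint speeds; "effort": joint torques, N m; "position": TCP position; "orientation": TCP orientation; "ft_force": force on the tool from outside, world axes, zero at the start; "ft_torque": the same for the moment, N m; "finger_gap": opening from 0.0 (shut) to 1.0 (fully open); "grip_force": force on a finger pad.
Only numpy, scipy, OpenCV 4.12 (cv2) and the standard library are available. Lean on these libraries where they do the work, as an engineer would, in place of code of your own. Each camera call takes 0.05 s, during which the arm holds its last target. There are 200 camera calls.

### The job

The customer is to sign the form on the clipboard. Without gripping or lifting it, gently push the clipboard along the counter with the fingertips until its free end, opposite the clip, sticks out 6 cm past the customer's (far) edge of the counter with the clipboard square to that edge, ready for the customer to take. Leave everything else on the counter where it stands, and move clear at the end.

Things in the scene. Friction and masses are not known exactly. Their poses are not given: they have to be found in the camera images.
- counter: White fixed customer counter, top 450 mm deep (x), 1560 mm wide (y), its top face 40 mm above the work table (z = 0). Origin: on the top face at the middle of the straight customer's edge (the far edge, away from the robot); +x points out over that edge, square to it; +y runs along the edge to the robot's left. It stands turned by up to 4 degrees and shifted.
- clipboard: Brown hardboard clipboard with a ruled form, 225 (x) x 160 (y) x 4 mm, about 0.2 kg, clip end heavier, lying flat, turned up to 23 degrees from square. Origin: centre of its underside; +x to its free lower end, steel clip on its -x end nearest the robot. Lies in one of three places in a row along the counter, 270 mm apart; calculator and card terminal lie in the other two. Its free end starts inside the edge. Only friction holds it in place.
- board_low (a point): Middle of the clipboard's free lower end, on the underside (112.5 mm along +x from the clipboard's origin): the end that has to stick out past the customer's edge.
- clip_back (a point): Middle of the back of the steel clip, 14 mm above the counter. The back is an upright flat plate 120 mm wide (along the clipboard's y), from 4 to 25 mm above the counter, flush with the clipboard's rear end (112.5 mm along -x from its origin); it is rigid and can be pushed on.
- calculator: Black desk calculator, 160 (x) x 105 x 32 mm, keys to -x, display to +x. Loose bystander, may lie in any of the three places. Origin: centre of its underside.
- terminal: Black card terminal, 175 (x) x 80 x 57 mm, its thicker printer end to +x. Loose bystander, may lie in any of the three places. Origin: centre of its underside.
- mug: White mug, 80 mm across, 92 mm high, handle to its +y. Loose bystander to the right. Origin: centre of its underside.
- bell: Steel counter bell on a black foot, 86 mm across, 59 mm high. Loose bystander to the right. Origin: centre of its underside.
- stapler: Stapler, 135 (x) x 34 x 50 mm. Loose bystander to the left (+y). Origin: centre of its underside.
- pen_cup: Steel cup of pens, 76 mm across, 165 mm high with the pens. Loose bystander to the left. Origin: centre of its underside.

How it is judged:
At the end, for the whole second after the job is handed in: The middle of the clipboard's free end is 50 to 70 mm outside the counter's customer edge, the clipboard is square to that edge within 0.08 rad (4.5 degrees), lies flat on the counter top and is at rest (x of board_low in the frame of counter between 0.05 and 0.07 m and angle between the x axis of clipboard and the x axis of counter, either way round below 0.08 rad and angle between clipboard's own z axis and vertical below 0.03 rad and z of clipboard in the frame of counter between -0.004 and 0.004 m and linear speed of clipboard below 0.01 m/s); the robot touches nothing.
It fails at once if the clipboard is lifted: its middle, its clip or its free end rises more than 12 mm off the counter (z of any of clipboard, board_low in the frame of counter above 0.012 m or z of clip_back in the frame of counter above 0.026 m).
It fails at once if the clipboard is gripped or pressed hard (over 32 N from the fingers) (contact force between the fingers and clipboard above 32 N).
It fails at once if another thing on the counter is moved more than 20 mm (distance of any of calculator, terminal, mug, bell, stapler, pen_cup from where it was at the start of the episode above 0.02 m).
It also fails if it takes over 38 s, if anything falls off the work surface, if the arm or the gripper's body presses on something with over 40 N, if the wrist force passes 120 N, or if a joint passes its speed limit or range.

## Working session

There is one attempt and no reset: what is moved stays moved. The work goes in short steps, Python scripts to look and compute and a tool call to move; the robot and the scene stay as the last step left them, time stands still between calls to the robot, and variables do not carry over. Pictures are saved under pics/ and viewed, at most 10 in all, crops included, and the job is handed in when it is done.

Besides the shell and the picture viewer there is one more tool, called after ">>>" as name(argument=value, ...) on one line, values as JSON. arm_command: Moves the arm, as the interface text tells. Its arguments: {"type":"object","properties":{"moves":{"type":"array","items":{"type":"number"}},"grip":{"type":"number"},"squeeze":{"type":"number"}},"required":["moves"]}

```bash
mkdir -p pics; ls
python3 - <<'E'
from cell import *
import cv2,numpy as np
s=get_state();print(s)
for n in("top","side"):
    im=read_camera(n);cv2.imwrite(f"pics/{n}0.png",im[:,:,::-1]);c=calibration(n);print(n,c)
E
```

```text
pics
{'time': 0.0, 'qpos': array([ 1.03052127e+00,  4.94203110e-01,  1.34613794e+00,  1.86042872e-05,
        1.30246212e+00, -9.55268775e-02]), 'joint_vel': array([ 0.0012573 , -0.00048667,  0.00276742,  0.00068765,  0.00043599,
        0.0009675 ]), 'effort': array([ 6.54756786e-04, -8.82162094e+01, -3.83878505e+01, -3.86163310e-05,
        9.98345698e-03, -1.11171996e-04]), 'position': array([0.26883024, 0.56407224, 0.40408542]), 'orientation': array([ 2.20548246e-01,  9.75375879e-01, -5.72127951e-04, -1.97706075e-04]), 'ft_force': array([-0.78021325, -0.83232366, -0.65442777]), 'ft_torque': array([-0.09550229, -0.04956596,  0.01522285]), 'grip_force': 0.0, 'finger_gap': 1.0022570041634726}
top {'camera_matrix': array([[412.55562001,   0.        , 322.94576141],
       [  0.        , 412.55562001, 200.80253283],
       [  0.        ,   0.        ,   1.        ]]), 'R': array([[ 0.01326725, -0.99984771,  0.01133775],
       [-0.99062351, -0.01468508, -0.13582864],
       [ 0.13597445, -0.00942937, -0.99066747]]), 't': array([-0.01990843,  0.56145314,  1.4746796 ])}
side {'camera_matrix': array([[373.44955794,   0.        , 321.19285818],
       [  0.        , 373.44955794, 196.10703218],
       [  0.        ,   0.        ,   1.        ]]), 'R': array([[ 0.87889269, -0.47701856,  0.00096446],
       [-0.33614468, -0.62076872, -0.70827462],
       [ 0.33845885,  0.62217319, -0.70593635]]), 't': array([-0.50775933,  0.23587601,  1.23540926])}
```

View pics/top0.png

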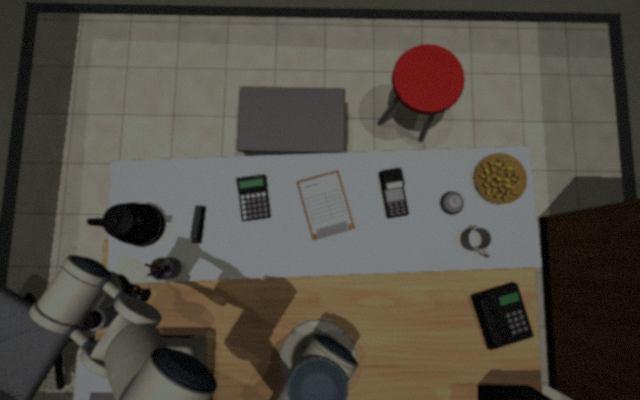

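View pics/side0.png

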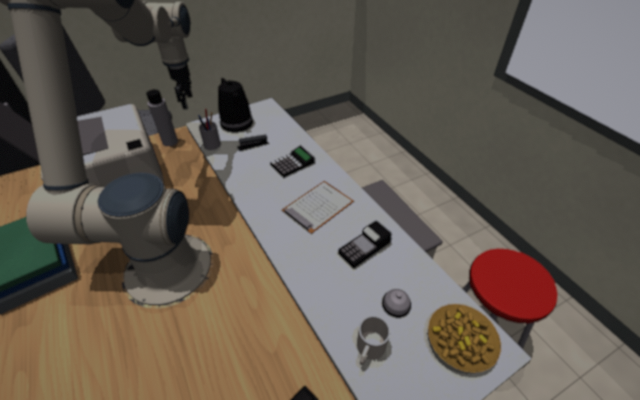

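Top view: the clipboard is in the middle (corners about (298,181), (338,171), (355,230), (313,239)) with its clip toward the robot. The calculator is left at (253,198) and the terminal right at (393,192). The far edge runs from (110,161) to (527,148). The side view agrees, with the clipboard around (318,206).

```bash
cat > h.py <<'E'
import numpy as np,cv2
from cell import *
def ray(n,px,z,c=None):
    c=c or calibration(n); K,R,t=c["camera_matrix"],c["R"],np.array(c["t"])
    px=np.atleast_2d(px).astype(float); d=np.c_[px,np.ones(len(px))]@np.linalg.inv(K).T@R; o=-R.T@t
    return (o+d*((z-o[2])/d[:,2])[:,None])[:,:2]
def edge(im):  # far counter edge in top picture: first strong dark->bright-white per column
    g=im.astype(int).min(2); sat=np.ptp(im.astype(int),axis=2)
    pts=[]
    for u in range(125,520,3):
        col=cv2.GaussianBlur(im[:,u-1:u+2].mean((1,2)).reshape(-1,1).astype(np.float32),(1,5),0)[:,0]
        dd=np.diff(col)[142:172]; i=int(dd.argmax())
        if dd[i]<3: continue
        sub=0
        if 0<i<len(dd)-1: a,b,c=dd[i-1:i+2]; sub=.5*(a-c)/(a-2*b+c)
        pts.append((u,142+i+.5+sub))
    pts=np.array(pts,np.float32)
    l=cv2.fitLine(pts,cv2.DIST_HUBER,0,.01,.01).ravel()
    r=(pts-l[2:])@[-l[1],l[0]]; pts=pts[abs(r)<1.5]
    l=cv2.fitLine(pts,cv2.DIST_HUBER,0,.01,.01).ravel()
    return l,len(pts)
def board(im,roi):
    x0,y0,x1,y1=roi; hsv=cv2.cvtColor(im,cv2.COLOR_RGB2HSV)
    m=cv2.inRange(hsv,(3,60,40),(20,255,255)); k=np.zeros_like(m);k[y0:y1,x0:x1]=m[y0:y1,x0:x1]
    k=cv2.morphologyEx(k,cv2.MORPH_CLOSE,np.ones((3,3)))
    return k
E
python3 - <<'E'
from h import *
T=cv2.imread("pics/top0.png")[:,:,::-1].copy();S=cv2.imread("pics/side0.png")[:,:,::-1].copy()
l,n=edge(T);print("edge",l,n)
P=ray("top",[l[2:]-150*l[:2],l[2:]+150*l[:2]],.04);d=P[0]-P[1];print(P,"counter yaw deg",np.degrees(np.arctan2(-d[0],d[1])))
hsv=cv2.cvtColor(T,cv2.COLOR_RGB2HSV)
for p in[(299,200),(300,190),(345,200),(325,230),(320,200),(280,220),(335,176)]:print(p,T[p[1],p[0]],hsv[p[1],p[0]])
for n,im,roi in(("top",T,(285,160,365,250)),("side",S,(275,172,362,240))):
    k=board(im,roi);c=np.vstack([c for c in cv2.findContours(k,cv2.RETR_EXTERNAL,cv2.CHAIN_APPROX_NONE)[0]])[:,0]
    w=ray(n,c,.044).astype(np.float32); r=cv2.minAreaRect(w);print(n,len(c),r,cv2.boxPoints(r).round(3).tolist())
cv2.imwrite("pics/crop0.png",cv2.resize(np.hstack([T[150:250,230:430]]),None,fx=4,fy=4,interpolation=cv2.INTER_CUBIC)[:,:,::-1])
def box(px,z): return ray("top",px,z).round(3).tolist()
print("calc",box([(236,178),(266,175),(271,218),(241,221)],.07),"term",box([(379,170),(402,168),(409,215),(385,218)],.09))
E
```

```text
edge [ 9.9955314e-01 -2.9892463e-02  3.4879999e+02  1.5226694e+02] 59
[[ 0.71938176  0.4499025 ]
 [ 0.77179098 -0.66818416]] counter yaw deg 2.6837193198005767
(299, 200) [117 120 122] [102  10 122]
(300, 190) [102  91  83] [ 13  48 102]
(345, 200) [108  93  81] [ 13  64 108]
(325, 230) [87 83 85] [165  12  87]
(320, 200) [119 123 123] [ 90   8 123]
(280, 220) [122 126 128] [100  12 128]
(335, 176) [118 119 119] [ 90   2 119]
top 202 ((0.5481299161911011, -0.01998668909072876), (0.2212674468755722, 0.15580183267593384), 16.51374053955078) [[0.41999998688697815, 0.023000000044703484], [0.46399998664855957, -0.12600000202655792], [0.6759999990463257, -0.06300000101327896], [0.6320000290870667, 0.0860000029206276]]
side 102 ((0.5515249967575073, -0.023844890296459198), (0.22049926221370697, 0.15445080399513245), 15.747559547424316) [[0.42399999499320984, 0.020999999716877937], [0.4659999907016754, -0.12800000607967377], [0.6790000200271606, -0.06800000369548798], [0.6370000243186951, 0.07999999821186066]]
calc [[0.636, 0.303], [0.648, 0.195], [0.493, 0.173], [0.48, 0.279]] term [[0.669, -0.211], [0.678, -0.294], [0.508, -0.316], [0.497, -0.231]]
```

View pics/crop0.png

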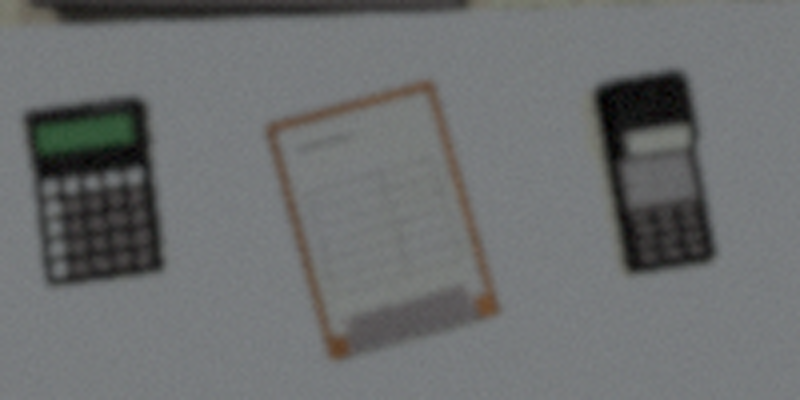

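The clipboard's yaw is about +16° and the counter's about +2.7°. The board has to go about 140 mm outward and turn about −13.5°. I'll push on the clip back with half-open fingers, which gives a two-point contact.

>>> arm_command(moves=[-20, -25, 0, 0, 0, 0, -20, -25, 0, 0, 0, 0, -20, -25, 0, 0, 0, 0, -20, -25, 0, 0, 0, 0, -20, -25, 0, 0, 0, 0, -20, -25, 0, 0, 0, 0, -20, -25, 0, 0, 0, 0, -20, -25, 0, 0, 0, 0, -20, -25, 0, 0, 0, 0, -20, -25, 0, 0, 0, 0], grip=0, squeeze=20)

```text
time: 0.93
position: [0.3417, 0.251, 0.4046]
orientation: [0.22, 0.975, -0.0, -0.0]
ft_force: [0.7, -0.6, 0.1]
finger_gap: 0.5
grip_force: 0.0
```

>>> arm_command(moves=[-20, -25, 0, 0, 0, 0, -20, -25, 0, 0, 0, 0, -20, -25, 0, 0, 0, 0, -20, -25, 0, 0, 0, 0, -20, -25, 0, 0, 0, 0, -20, -25, 0, 0, 0, 0, -20, -25, 0, 0, 0, 0, -20, -25, 0, 0, 0, 0, -20, -25, 0, 0, 0, 0, -14, -32, 0, 0, 0, 0])

```text
time: 1.77
position: [0.4072, -0.0646, 0.4047]
orientation: [0.221, 0.975, 0.0, 0.0]
ft_force: [-0.3, 0.3, 0.5]
finger_gap: 0.501
grip_force: 0.0
```

>>> arm_command(moves=[0, 0, 0, 0, 0, -0.12, 0, 0, 10, 0, 0, -0.12, 0, 0, 10, 0, 0, -0.12, 0, 0, 10, 0, 0, -0.12, 0, 0, 10, 0, 0, -0.12, 0, 0, 10, 0, 0, -0.12, 0, 0, 10, 0, 0, 0, 0, 0, 10, 0, 0, 0, 0, 0, 10, 0, 0, 0, 0, 0, 0, 0, 0, 0])

```text
time: 2.6
position: [0.406, -0.0629, 0.3233]
orientation: [-0.137, 0.991, 0.001, -0.001]
ft_force: [-0.1, 0.7, -0.1]
finger_gap: 0.502
grip_force: 0.0
```

>>> arm_command(moves=[0, 0, 10, 0, 0, 0, 0, 0, 10, 0, 0, 0, 0, 0, 10, 0, 0, 0, 0, 0, 10, 0, 0, 0, 0, 0, 10, 0, 0, 0, 0, 0, 10, 0, 0, 0, 0, 0, 10, 0, 0, 0, 0, 0, 10, 0, 0, 0, 0, 0, 10, 0, 0, 0, 0, 0, 5, 0, 0, 0])

```text
time: 3.43
position: [0.4065, -0.063, 0.2292]
orientation: [-0.137, 0.991, 0.0, -0.0]
ft_force: [-0.1, 0.4, -0.1]
finger_gap: 0.501
grip_force: 0.0
```

Run:
```python
from h import *
W=read_camera("wrist");T=read_camera("side");cv2.imwrite("pics/w1.png",W[:,:,::-1])
cv2.imwrite("pics/s1.png",cv2.resize(T[150:250,230:400],None,fx=4.5,fy=4.5,interpolation=cv2.INTER_CUBIC)[:,:,::-1])
print(get_state()["position"],get_state()["ft_force"])
```

```text
[ 0.40642012 -0.06300771  0.2294123 ] [ 0.41286069  0.12816759 -0.28797403]
```

View pics/w1.png

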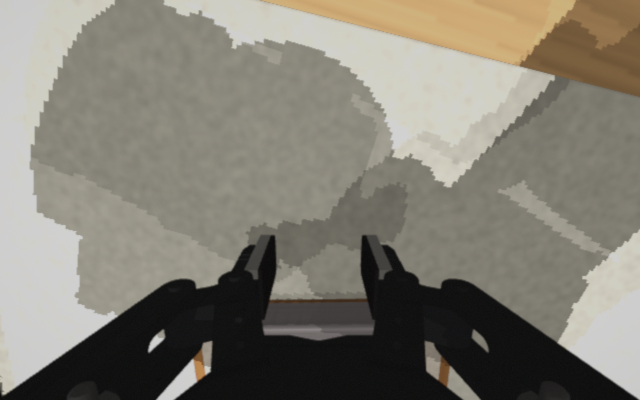

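View pics/s1.png

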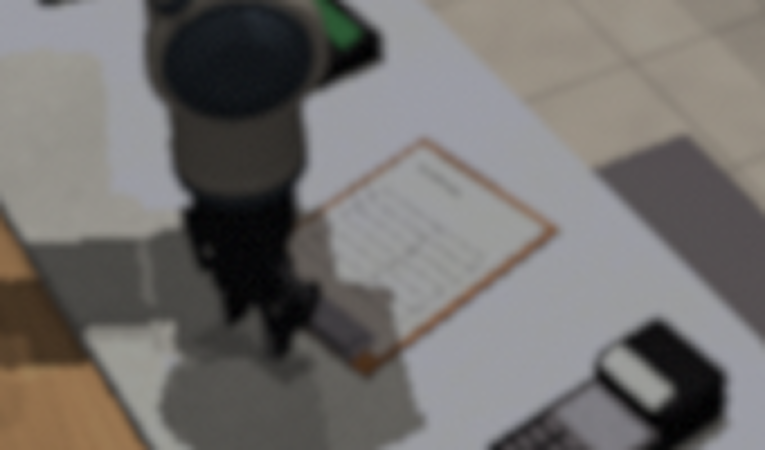

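The wrist view shows the clip back as a line at row 300, parallel to the line between the fingers. The board sides at columns 200 and 440 put its centre at 320, so the fingers at 265 and 370 are centred. The side view shows the tips just behind the clip. I'll lower, close up and push, turning as I go.

>>> arm_command(moves=[0, 0, 4, 0, 0, 0, 0, 0, 4, 0, 0, 0, 0, 0, 2, 0, 0, 0, -3, 0, 0, 0, 0, 0, -3, 0, 0, 0, 0, 0, -3, 0, 0, 0, 0, 0, -3, 0, 0, 0, 0, 0, -3, 0, 0, 0, 0, 0, -3, 0, 0, 0, 0, 0, -3, 0, 0, 0, 0, 0])

```text
time: 4.37
position: [0.427, -0.0572, 0.2197]
orientation: [-0.137, 0.991, -0.0, 0.0]
ft_force: [0.8, -0.3, 0.5]
finger_gap: 0.499
grip_force: 0.0
```

>>> arm_command(moves=[-3, 0, 0, 0, 0, 0, -3, 0, 0, 0, 0, 0, -3, 0, 0, 0, 0, 0, -4, 0.7, 0, 0, 0, 0.009, -5, 0.8, 0, 0, 0, 0.009, -5, 0.8, 0, 0, 0, 0.009, -5, 0.8, 0, 0, 0, 0.009, -5, 0.8, 0, 0, 0, 0.009, -5, 0.8, 0, 0, 0, 0.009, -5, 0.8, 0, 0, 0, 0.009])

```text
time: 5.2
position: [0.4674, -0.041, 0.2197]
orientation: [-0.105, 0.994, -0.0, 0.0]
ft_force: [-1.8, -0.5, -0.9]
finger_gap: 0.501
grip_force: 0.7
```

```bash
cat >> h.py <<'E'
def see(tag,roi_s=(275,150,400,240)):
    S=read_camera("side");W=read_camera("wrist");cv2.imwrite(f"pics/w{tag}.png",W[:,:,::-1]);cv2.imwrite(f"pics/s{tag}.png",S[:,:,::-1])
    x0,y0,x1,y1=roi_s;m=cv2.inRange(cv2.cvtColor(S,cv2.COLOR_RGB2HSV),(3,60,40),(20,255,255));k=np.zeros_like(m);k[y0:y1,x0:x1]=m[y0:y1,x0:x1]
    c=np.vstack(cv2.findContours(k,cv2.RETR_EXTERNAL,cv2.CHAIN_APPROX_NONE)[0])[:,0]
    w=ray("side",c,.044).astype(np.float32);r=cv2.minAreaRect(w);print(len(c),r)
    n=np.array([np.cos(np.radians(2.68)),np.sin(np.radians(2.68))]);b=cv2.boxPoints(r)
    print("corner n-dist (mm)",(1e3*((b-[.7194,.4499])@n)).round(1))
    s=get_state();q=s["orientation"];print(s["position"],"heading",np.degrees(2*np.arctan2(q[1],q[0]))-90,"tcp n",1e3*((s["position"][:2]-[.7194,.4499])@n),s["ft_force"])
E
python3 -c "from h import *;see(2)"
```

```text
98 ((0.5645889043807983, -0.07140611112117767), (0.12817393243312836, 0.26276350021362305), 68.507568359375)
corner n-dist (mm) [-325.1  -85.4  -32.9 -272.6]
[ 0.46783408 -0.0409723   0.21972629] heading 102.14476443658518 tcp n -274.24286558350195 [ 0.14656866 -0.6222287   1.05478844]
```

View pics/w2.png

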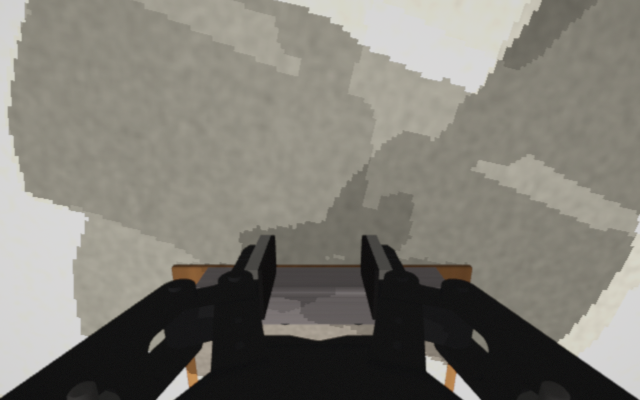

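The fingers are in contact: the board's rear edge is level at row 265, corners at columns 172 and 472, so it is square and centred on the tool. I'll locate the rear edge by ray and work out the remaining push.

Run:
```python
from h import *
s=get_state();q=s["orientation"];a=ray("wrist",[(172,265),(472,265)],.044);print(a,np.linalg.norm(a[0]-a[1]))
d=a[0]-a[1];d=d if d[1]>0 else -d;print("board y heading",np.degrees(np.arctan2(d[1],d[0])))
n=np.array([np.cos(np.radians(2.68)),np.sin(np.radians(2.68))])
print("rear n",1e3*((a.mean(0)-[.7194,.4499])@n)); h=np.arctan2(d[1],d[0])-np.pi/2; print("tcp to rear along board x",(a.mean(0)-s["position"][:2])@[np.cos(h),np.sin(h)])
```

```text
[[ 0.49349629 -0.11408923]
 [ 0.45993763  0.04091485]] 0.15859523559432254
board y heading 102.21609863699005
rear n -265.1646675806431
tcp to rear along board x 0.009609622001203839
```

>>> arm_command(moves=[-4, 0.7, 0, 0, 0, 0.009, -5, 0.8, 0, 0, 0, 0.009, -5, 0.8, 0, 0, 0, 0.009, -5, 0.8, 0, 0, 0, 0.009, -5, 0.8, 0, 0, 0, 0.009, -5, 0.8, 0, 0, 0, 0.009, -5, 0.8, 0, 0, 0, 0.009, -5, 0.8, 0, 0, 0, 0.009, -5, 0.8, 0, 0, 0, 0.009, -5, 0.8, 0, 0, 0, 0.009])

```text
time: 6.13
position: [0.5143, -0.0249, 0.2197]
orientation: [-0.061, 0.998, 0.0, -0.0]
ft_force: [-1.2, 0.2, 0.2]
finger_gap: 0.498
grip_force: 0.8
```

>>> arm_command(moves=[-5, 0.8, 0, 0, 0, 0.009, -5, 0.8, 0, 0, 0, 0.009, -5, 0.8, 0, 0, 0, 0.009, -5, 0.8, 0, 0, 0, 0.009, -5, 0.8, 0, 0, 0, 0.009, -5, 0.8, 0, 0, 0, 0.009, -4, 0.8, 0, 0, 0, 0.009, -3, 0.5, 0, 0, 0, 0.009, -2, 0, 0, 0, 0, 0.004, 0, 0, 0, 0, 0, 0])

```text
time: 6.97
position: [0.5525, -0.0155, 0.2197]
orientation: [-0.023, 1.0, -0.0, 0.0]
ft_force: [-0.1, -0.3, -0.2]
finger_gap: 0.499
grip_force: 0.0
```

```bash
cat > m.py <<'E'
import sys
from h import *
tag=sys.argv[1];s=get_state();T=read_camera("top");W=read_camera("wrist");c=calibration("wrist")
cv2.imwrite(f"pics/w{tag}.png",W[:,:,::-1]);cv2.imwrite(f"pics/t{tag}.png",cv2.resize(T[120:240,250:410],None,fx=4.5,fy=4.5,interpolation=cv2.INTER_CUBIC)[:,:,::-1])
n=np.array([np.cos(np.radians(2.68)),np.sin(np.radians(2.68))]);q=s["orientation"]
print(s["position"],"heading",2*np.degrees(np.arctan2(q[1],q[0]))-90,"tcp n",1e3*((s["position"][:2]-[.7194,.4499])@n),s["ft_force"],s["time"])
E
python3 m.py 3
```

```text
[ 0.55252543 -0.01545614  0.21967533] heading 92.63101550024709 tcp n -188.45107111157847 [-0.05328466 -0.34643364 -0.1611342 ] 6.9667
```

View pics/w3.png

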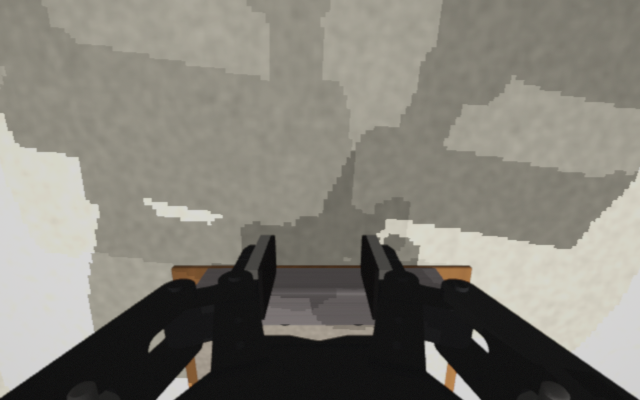

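View pics/t3.png

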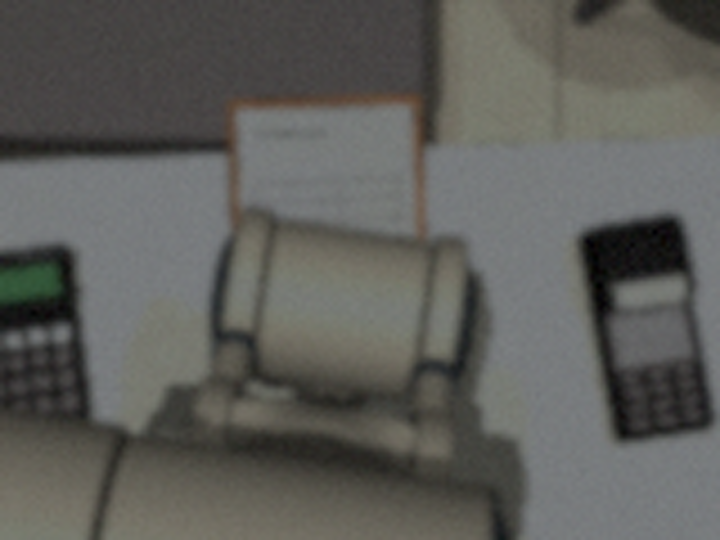

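Wrist: the rear edge is still flush with the fingers. Top: the free end (crop row about 100) sticks out and is roughly square to the edge. I'll measure the overhang directly with subpixel profiles.

```bash
cat > e.py <<'E'
from h import *
T=np.mean([read_camera("top").astype(np.float32) for _ in range(4)],0)
def prof(ch,us,r0,r1,sign):
    out=[]
    for u in us:
        p=cv2.GaussianBlur(ch[:,u-1:u+2].mean(1).reshape(-1,1).astype(np.float32),(1,5),0)[:,0]
        d=sign*np.diff(p)[r0:r1];i=int(d.argmax());s=0
        if 0<i<len(d)-1:a,b,c=d[i-1:i+2];s=.5*(a-c)/(a-2*b+c)
        out.append((u,r0+i+.5+s,d[i]))
    return np.array(out)
g=T.mean(2);rb=T[:,:,0]-T[:,:,2]
E_=np.r_[prof(g,range(262,296,2),145,165,1),prof(g,range(352,420,2),140,162,1)];E_=E_[E_[:,2]>2]
B=prof(rb,range(304,342,2),135,150,1);B=B[B[:,2]>1]
def fit(p,z):
    w=ray("top",p[:,:2],z);k=np.polyfit(w[:,1],w[:,0],1);r=w[:,0]-np.polyval(k,w[:,1]);w=w[abs(r)<2*r.std()+1e-4];return np.polyfit(w[:,1],w[:,0],1),w,1e3*r.std()
ke,we,re=fit(E_,.04);kb,wb,rbs=fit(B,.044)
print("edge yaw",-np.degrees(np.arctan(ke[0])),len(we),re,"board end yaw",-np.degrees(np.arctan(kb[0])),len(wb),rbs)
ym=wb[:,1].mean();print("ym",ym,"end x",np.polyval(kb,ym),"edge x",np.polyval(ke,ym),"overhang mm",1e3*(np.polyval(kb,ym)-np.polyval(ke,ym))*np.cos(np.arctan(ke[0])))
# brown band centre as check (frame ~3 mm)
print("rb rows",rb[136:150,310:336].mean(1).round(1),"g",g[145:162,270:290].mean(1).round(0),g[142:160,380:400].mean(1).round(0))
E
python3 e.py
```

```text
edge yaw 5.79662389728153 47 13.818469811091214 board end yaw 2.848529404049738 18 0.2881519328620051
ym -0.0017114797984380274 end x 0.7883270904074933 edge x 0.7479420587051229 overhang mm 40.178529375194636
rb rows [ 3.7  3.4  3.3  4.4 10.  24.2 32.1 20.2  5.8 -0.6 -2.3 -2.5 -2.3 -1.8] g [ 70.  70.  70.  69.  66.  58.  46.  37.  46.  73. 102. 118. 122. 123.
 122. 122. 123.] [115. 116. 116. 116. 116. 115. 116. 114. 113. 117. 120. 122. 122. 122.
 122. 122. 122. 123.]
```

The fresh edge fit is spoiled by low contrast on the right. The row samples (154.3 at u=280, 151.2 at u=390) match the first edge line, so the overhang is about 47 mm (47.7 by camera, 46.3 by the rear edge) and the yaw error under 0.3°. That leaves 13 mm to push, then back off and up.

>>> arm_command(moves=[-2, 0, 0, 0, 0, 0, -2, 0, 0, 0, 0, 0, -2, 0, 0, 0, 0, 0, -2, 0, 0, 0, 0, 0, -2, 0, 0, 0, 0, 0, -1.5, 0, 0, 0, 0, 0, -1, 0, 0, 0, 0, 0, -0.5, 0, 0, 0, 0, 0, 0, 0, 0, 0, 0, 0, 0, 0, 0, 0, 0, 0])

```text
time: 8.1
position: [0.5652, -0.0149, 0.2197]
orientation: [-0.023, 1.0, -0.0, 0.0]
ft_force: [-0.0, 0.2, -0.3]
finger_gap: 0.503
grip_force: 0.1
```

>>> arm_command(moves=[2, 0, 0, 0, 0, 0, 5, 0, 0, 0, 0, 0, 10, 0, 0, 0, 0, 0, 10, 0, 0, 0, 0, 0, 10, 0, -5, 0, 0, 0, 10, 0, -20, 0, 0, 0, 10, 0, -25, 0, 0, 0, 10, 0, -25, 0, 0, 0, 10, 0, -25, 0, 0, 0, 0, 0, 0, 0, 0, 0])

```text
time: 8.93
position: [0.487, -0.0185, 0.3237]
orientation: [-0.023, 1.0, -0.0, 0.002]
ft_force: [2.0, -0.7, 0.7]
finger_gap: 0.503
grip_force: 0.0
```

>>> arm_command(moves=[10, 30, -10, 0, 0, 0, 10, 30, -10, 0, 0, 0, 0, 30, -10, 0, 0, 0, 0, 30, -10, 0, 0, 0, 0, 30, -10, 0, 0, 0, 0, 30, -10, 0, 0, 0, 0, 0, 0, 0, 0, 0, 0, 0, 0, 0, 0, 0, 0, 0, 0, 0, 0, 0, 0, 0, 0, 0, 0, 0])

```text
time: 9.77
position: [0.4597, 0.1597, 0.3793]
orientation: [-0.023, 1.0, -0.0, -0.0]
ft_force: [-0.4, -0.3, -0.4]
finger_gap: 0.5
grip_force: 0.0
```

```bash
sed -i 's/^E_=.*/E_=np.r_[prof(g,range(262,296,2),152,157,1),prof(g,range(370,420,2),149,154,1)];E_=E_[E_[:,2]>1.5]/; s/B=prof(rb,range(304,342,2),135,150,1)/B=prof(rb,range(304,342,2),130,148,1)/' e.py; python3 e.py; python3 m.py 4
```

```text
edge yaw 2.7328768321105836 40 1.5892493249599002 board end yaw 2.4581845738949766 19 0.22156616959196898
ym -0.005269598089016965 end x 0.800984309634851 edge x 0.7415462262590145 overhang mm 59.37048327945798
rb rows [ 4.8 12.7 28.5 31.1 16.   3.5 -1.3 -2.3 -2.5 -2.1 -1.7 -1.8 -1.8 -2.1] g [ 70.  70.  70.  70.  66.  58.  45.  37.  46.  74. 102. 118. 122. 123.
 123. 123. 123.] [116. 116. 116. 116. 116. 116. 116. 114. 114. 117. 121. 122. 123. 123.
 123. 123. 123. 123.]
[0.45995988 0.15974448 0.37944736] heading 92.58097332362706 tcp n -272.7233841486165 [-0.13031141  0.33417089  0.41436542] 9.9667
```

View pics/t4.png

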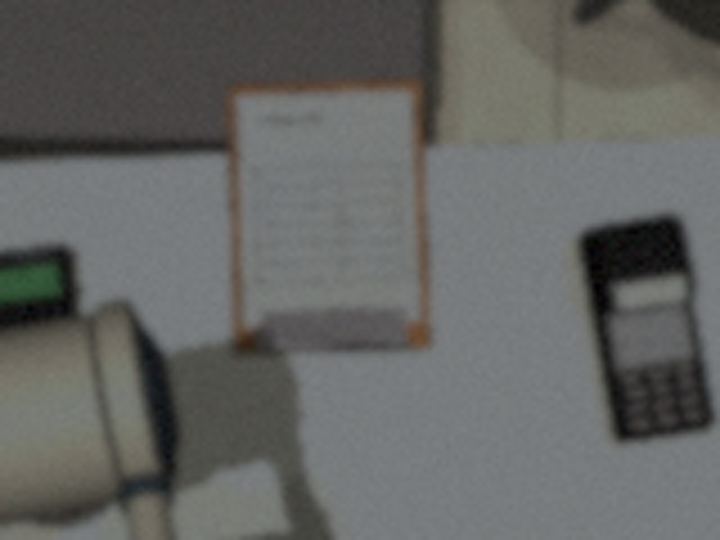

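The clipboard is square (about 0.3° off) and sticks out about 59–60 mm. The neighbours are where they were and the arm is clear, so I'm handing in.

```bash
python3 -c "from cell import *;print(sign_off())"
```

```text
the job is handed in; nothing more can be done
None
```

I pushed the clipboard until its free end sticks out about 59–60 mm past the customer's edge, square to within about 0.3° by the top camera; the calculator and terminal look unmoved, the arm moved clear, and I handed the job in at about 10 s (no verdict was returned).

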